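# Two lamp-foot kits for the terrace

## Robot

A 6-joint arm with a two-finger parallel gripper is mounted at the origin on the work surface. World frame = base frame: x ahead of the robot, y to its left, z up, the work surface at z = 0. Lengths are in m, angles in rad, forces in N, time in s.
With the tool pointing down it reaches from about 0.325 to 0.75 m from the base axis. Payload 7.6 kg.
Tool frame: the origin (TCP) lies at the very end of the fingers, on their centre line; the grasp point (between the pads) lies 19 mm behind it; z points along the fingers, y is the line along which they close (so a half turn about z gives the same grasp; the last joint's range is limited). The gripper opens to 85 mm and grips with 20 to 120 N. Pads are 22 mm wide; open, the fingers measure 114 mm over their backs; the gripper's body (76 mm by 85 mm) begins 54 mm behind the grasp point. The pads swing forward as they close: fully open they stand 13 mm farther back than shut.
Start: joints at [-1.262, 0.052, 1.401, -0, 1.689, -0.07], TCP at [0.194, -0.488, 0.195] pointing down, gripper open.
Joint ranges: [-2.9, 2.9], [-0.91, 2.17], [0.12, 2.37], [-1.06, 4.2], [0.26, 2.73], [-2.93, 2.93]. Speed limits (rad/s): [2.57, 2.57, 3.01, 3.14, 3.14, 3.14].

## Interface

Orientations are given as a unit quaternion [x, y, z, w].
In Python, from cell import r gives the robot as it stands.
- The arm moves only by the shell command python3 shift.py [OPENING], which reads ROWS from standard input. ROWS is one flat JSON list of numbers that holds 1 to 5 rows one after another, with no inner brackets; each row has 4 numbers: dx, dy, dz in m, then a turn about the tool's z in rad; each row shifts and turns the commanded pose from where the row before left it, along the tool's axes as they then stand; what a row does not reach is not made up. A row lasts 1/12 s, in which the tool goes at most 0.0417 m and 0.125 rad, less where a joint would pass 70% of its speed; a pose out of reach is approached as far as the arm can. OPENING is the finger opening in m, set as the command begins (- or left out keeps the last). The fingers move at their own pace and stop on an object; the grip force is fixed at half the most. Time passes only in rows, so rows that do not move let the fingers close. It prints the time, the measured TCP pose, the force, the opening and the grip force at its end. Input that does not fit is refused with a message, and nothing moves.
- r.get_obs(): the state, without advancing time (a new reading comes with each control period).
- r.read_camera(name): name is "scene" or "top" or "wrist"; returns (picture, depth): 384x512x3 uint8, red, green, blue; 384x512 float32, m along the optical axis (not along the pixel's ray), 0 where there is no reading.
- r.get_calibration(name): a dict with "fx", "fy", "cx", "cy" (pixels), "k1" (the pictures are not rectified: a ray, as slopes to the right and down, at radius r is drawn at 1 + k1 r^2 times it, then the intrinsics apply), "rvec" (rotation vector, rad) and "tvec" (3), from world to camera coordinates, as OpenCV has them. Camera axes: x right, y down, z forward; pixel columns grow to the right and rows downward; lengths in m; the calibration is good to about 2 mm. A picture is of the moment at which its call begins: read the wrist's pose just before it. get_calibration takes no time and is no camera call; for the wrist camera it gives the pose at the moment of the call.
- r.job_done(): hands the job in; it is judged then, once.
The state is a dict: "t": time; "joint_pos": joint angles; "qvel": joint speeds; "tau": joint torques, N m; "tool_pos": TCP position; "orientation": TCP orientation; "force": force on the tool from outside, world axes, zero at the start; "wrist_torque": the same for the moment, N m; "width": finger opening in m; "finger_force": force on a finger pad.
Only numpy, scipy, OpenCV 4.12 (cv2) and the standard library are available. Lean on these libraries where they do the work, as an engineer would, in place of code of your own. Each camera call takes 0.05 s, during which the arm holds its last target. There are 200 camera calls.

## Task

Make up two lamp-post kits. In front of the wooden tile tray and of the round tea salver lies a worn, stemless bayonet foot as a sample: put the new foot with the same lugs into that tray or salver; also add the star knob to the wooden tray, one part in each of its compartments, and the collar to the salver. Everything should stand upright on the tray floor and be let go; leave the samples, the spare foot and the tea glass where they are.

Things in the scene. Friction and masses are not known exactly. Their poses are not given: they have to be found in the camera images.
- tile_tray: rectangular dark wooden tray, fixed, 215 mm along its x, 115 mm along its y, walls 6 mm thick and 20 mm high, floor 6 mm thick; one cross wall at x = 0 makes two equal open compartments, each about 98 mm by 103 mm, centred at x = -52 mm and x = +52 mm. Origin: centre of the underside, z up.
- tea_salver: round aluminium tea salver, fixed, 204 mm in diameter at the rim, rim 14 mm high, flat floor 4 mm thick and 176 mm in diameter. Origin: centre of the underside, z up.
- sample_two: sample: worn old foot without stem, flat, dark steel, 12 mm thick, outline as the new foot with two lugs, lugs reaching 38 mm from the axis. It lies about 160 mm from the centre of one of the two trays, on the robot's side; at which one changes. Not to be moved. Origin: centre of the underside, one lug along x.
- sample_three: sample: worn old foot without stem, flat, dark steel, 12 mm thick, outline as the new foot with three lugs, lugs reaching 38 mm from the axis. It lies about 160 mm from the centre of one of the two trays, on the robot's side; at which one changes. Not to be moved. Origin: centre of the underside, one lug along x.
- foot_two: loose new lamp-post foot, bright aluminium, two lugs in line (a straight bar seen from above); lugs 10 mm high, 14 mm wide, reaching 38 mm from the axis, round a hub 30 mm wide, 12 mm high; a round upright stem 22 mm in diameter rises to 52 mm above the underside: grip it from above. 0.08 to 0.17 kg. Origin: centre of the underside, z up, one lug along x.
- foot_three: loose new lamp-post foot, bright aluminium, three lugs 120 degrees apart (a Y seen from above); lugs 10 mm high, 14 mm wide, reaching 38 mm from the axis, round a hub 30 mm wide, 12 mm high; a round upright stem 22 mm in diameter rises to 52 mm above the underside: grip it from above. 0.08 to 0.17 kg. Origin: centre of the underside, z up, one lug along x.
- foot_four: loose new lamp-post foot, bright aluminium, four lugs (a cross seen from above), the spare, which stays; lugs 10 mm high, 14 mm wide, reaching 38 mm from the axis, round a hub 30 mm wide, 12 mm high; a round upright stem 22 mm in diameter rises to 52 mm above the underside: grip it from above. 0.08 to 0.17 kg. Origin: centre of the underside, z up, one lug along x.
- star_knob: loose black plastic star knob (clamp knob), six lobes, 42 mm across at most, 38 mm high, foot 34 mm in diameter, lobes from 15 to 35 mm up; stands upright on its foot, about 60 g. Grip across the lobes from above. Origin: centre of the underside, z up.
- collar: loose aluminium spacer collar, a plain ring 52 mm in outer and 28 mm in inner diameter, 24 mm high, lying flat, 70 to 140 g (the wider ring with a brass flange is the table's screwed-down lamp socket). Grip across the outside from above. Origin: centre of the underside, z up.
- tea_glass: loose thick clear tea glass, empty, 56 mm in diameter at the rim, 66 mm high, standing among the parts; not to be moved. Origin: centre of the underside, z up.

How it is judged:
At the end, for the whole second after the job is handed in: Wooden tray: its sample's foot in one compartment, star knob in the other. Salver: its sample's foot and the collar. All four flat on the floor (within 13 mm of the underside, 7 degrees), at rest, released. Samples, four-lug foot and tea glass within 30 mm of their starts (((horizontal distance between sample_two and tile_tray below 0.25 m and horizontal distance between sample_three and tea_salver below 0.25 m and horizontal distance between foot_three and tea_salver below 0.082 m and z of foot_three in the frame of tea_salver between -0.003 and 0.013 m and angle between each of foot_three, foot_two, star_knob's own z axis and vertical below 0.12 rad and x of foot_two in the frame of tile_tray between -0.095 and 0.095 m and y of foot_two in the frame of tile_tray between -0.045 and 0.045 m and z of foot_two in the frame of tile_tray between -0.003 and 0.013 m and x of foot_two in the frame of tile_tray below -0.012 m and x of star_knob in the frame of tile_tray between -0.095 and 0.095 m and y of star_knob in the frame of tile_tray between -0.045 and 0.045 m and z of star_knob in the frame of tile_tray between -0.003 and 0.013 m and x of star_knob in the frame of tile_tray above 0.012 m) or (horizontal distance between sample_two and tile_tray below 0.25 m and horizontal distance between sample_three and tea_salver below 0.25 m and horizontal distance between foot_three and tea_salver below 0.082 m and z of foot_three in the frame of tea_salver between -0.003 and 0.013 m and angle between each of foot_three, foot_two, star_knob's own z axis and vertical below 0.12 rad and x of foot_two in the frame of tile_tray between -0.095 and 0.095 m and y of foot_two in the frame of tile_tray between -0.045 and 0.045 m and z of foot_two in the frame of tile_tray between -0.003 and 0.013 m and x of foot_two in the frame of tile_tray above 0.012 m and x of star_knob in the frame of tile_tray between -0.095 and 0.095 m and y of star_knob in the frame of tile_tray between -0.045 and 0.045 m and z of star_knob in the frame of tile_tray between -0.003 and 0.013 m and x of star_knob in the frame of tile_tray below -0.012 m) or (horizontal distance between sample_three and tile_tray below 0.25 m and horizontal distance between sample_two and tea_salver below 0.25 m and horizontal distance between foot_two and tea_salver below 0.082 m and z of foot_two in the frame of tea_salver between -0.003 and 0.013 m and angle between each of foot_two, foot_three, star_knob's own z axis and vertical below 0.12 rad and x of foot_three in the frame of tile_tray between -0.095 and 0.095 m and y of foot_three in the frame of tile_tray between -0.045 and 0.045 m and z of foot_three in the frame of tile_tray between -0.003 and 0.013 m and x of foot_three in the frame of tile_tray below -0.012 m and x of star_knob in the frame of tile_tray between -0.095 and 0.095 m and y of star_knob in the frame of tile_tray between -0.045 and 0.045 m and z of star_knob in the frame of tile_tray between -0.003 and 0.013 m and x of star_knob in the frame of tile_tray above 0.012 m) or (horizontal distance between sample_three and tile_tray below 0.25 m and horizontal distance between sample_two and tea_salver below 0.25 m and horizontal distance between foot_two and tea_salver below 0.082 m and z of foot_two in the frame of tea_salver between -0.003 and 0.013 m and angle between each of foot_two, foot_three, star_knob's own z axis and vertical below 0.12 rad and x of foot_three in the frame of tile_tray between -0.095 and 0.095 m and y of foot_three in the frame of tile_tray between -0.045 and 0.045 m and z of foot_three in the frame of tile_tray between -0.003 and 0.013 m and x of foot_three in the frame of tile_tray above 0.012 m and x of star_knob in the frame of tile_tray between -0.095 and 0.095 m and y of star_knob in the frame of tile_tray between -0.045 and 0.045 m and z of star_knob in the frame of tile_tray between -0.003 and 0.013 m and x of star_knob in the frame of tile_tray below -0.012 m)) and horizontal distance between collar and tea_salver below 0.082 m and z of collar in the frame of tea_salver between -0.003 and 0.013 m and angle between collar's own z axis and vertical below 0.12 rad and linear speed of each of foot_two, foot_three, star_knob, collar below 0.02 m/s and distance of each of sample_two, sample_three, foot_four, tea_glass from where it was at the start of the episode below 0.03 m); the robot touches nothing.
It fails at once if the tea glass is tipped over or pushed away (angle between tea_glass's own z axis and vertical above 0.5 rad or distance of tea_glass from where it was at the start of the episode above 0.05 m).
It fails at once if a sample is carried off (distance of any of sample_two, sample_three from where it was at the start of the episode above 0.05 m).
It also fails if it takes over 93 s, if anything falls off the work surface, if the arm or the gripper's body presses on something with over 40 N, if the wrist force passes 120 N, or if a joint passes its speed limit or range.

## Working session

There is one attempt and no reset: what is moved stays moved. The work goes in short steps, Python scripts to look and compute and a shell command to move; the robot and the scene stay as the last step left them, time stands still between calls to the robot, and variables do not carry over. Pictures are saved under pics/ and viewed, at most 14 in all, crops included, and the job is handed in when it is done.

```bash
ls; mkdir -p pics
cat > h.py <<'E'
import numpy as np,cv2
from cell import r
def snap(n,f):
    c=r.get_calibration(n);p,d=r.read_camera(n);cv2.imwrite(f'pics/{f}.png',p[:,:,::-1]);np.savez(f'pics/{f}.npz',p=p,d=d,**{k:np.array(v) for k,v in c.items()});return p,d,c
def load(f): 
    z=np.load(f'pics/{f}.npz');return z['p'],z['d'],z
def rays(c,uv):
    uv=np.asarray(uv,float).reshape(-1,2)
    q=(uv-[c['cx'],c['cy']])/[c['fx'],c['fy']]
    s=q.copy()
    for _ in range(20): s=q/(1+c['k1']*(s**2).sum(1,keepdims=True))
    return np.c_[s,np.ones(len(s))]
def world(c,uv,z):
    R=cv2.Rodrigues(np.array(c['rvec'],float))[0];return (rays(c,uv)*np.asarray(z).reshape(-1,1)-np.array(c['tvec']).ravel())@R
def onplane(c,uv,h):
    R=cv2.Rodrigues(np.array(c['rvec'],float))[0];o=-R.T@np.array(c['tvec']).ravel();v=rays(c,uv)@R
    return o+v*((h-o[2])/v[:,2:3])
def cloud(d,c):
    v,u=np.nonzero(d>0);return np.c_[u,v],world(c,np.c_[u,v],d[v,u])
E
python3 - <<'E'
from h import *
for n in('scene','top'):
    p,d,c=snap(n,n+'0');uv,X=cloud(d,c);print(n,(d>0).mean(),X.min(0),X.max(0),np.median(X[:,2]))
print(r.get_obs())
E
```

```text
cell.py
pics
shift.py
scene 0.994598388671875 [-2.4034366  -0.57540002 -0.76968752] [1.28289746 2.39243636 0.38942555] 0.0006723017748581012
top 0.99615478515625 [ 0.05585351 -1.37680017 -0.76354242] [1.58133307 1.22229275 0.26724472] -0.0004012246578488854
{'t': 0.1, 'joint_pos': array([-1.26228985e+00,  5.27855189e-02,  1.40160804e+00, -9.40667304e-06,
        1.68859214e+00, -7.02842233e-02]), 'qvel': array([ 0.00055958, -0.00088845, -0.00160462,  0.00017009, -0.00063631,
       -0.00076601]), 'tau': array([ 1.77274393e-03, -3.82584214e+01, -3.60986853e+01, -1.59479538e-05,
        4.81511437e-03,  2.08631235e-05]), 'tool_pos': array([ 0.19407495, -0.48747604,  0.19435819]), 'orientation': array([ 9.82118114e-01,  1.88264507e-01, -8.74055034e-05, -6.91031726e-04]), 'force': array([ 0.78275311, -0.30221621, -0.33994871]), 'wrist_torque': array([0.01661078, 0.02201813, 0.0248174 ]), 'finger_force': 0.0, 'width': 0.0854030779465937}
```

View pics/top0.png

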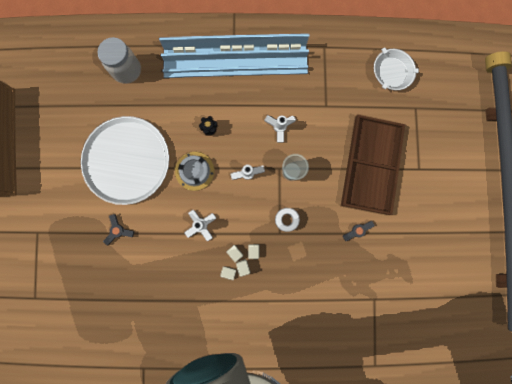

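View pics/scene0.png

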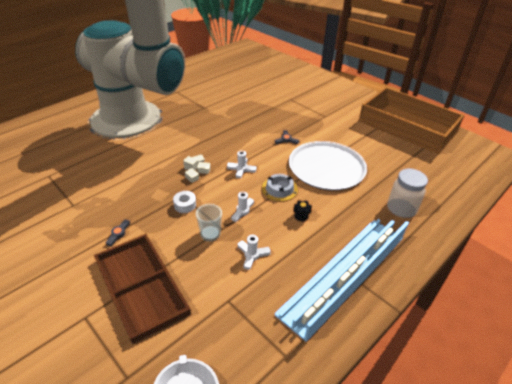

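Run:
```python
from h import *
p,d,c=load('top0')
uv,X=cloud(d,c)
# blobs above the table by depth, in world grid
m=np.zeros(d.shape,np.uint8)
ok=(X[:,2]>.006)&(X[:,2]<.09)&(X[:,0]>.1)&(X[:,0]<.9)&(abs(X[:,1])<.7)
m[uv[ok,1],uv[ok,0]]=1
n,l,s,ce=cv2.connectedComponentsWithStats(m)
L=l[uv[:,1],uv[:,0]]
for i in range(1,n):
    if s[i,4]<25: continue
    P=X[L==i];t=np.percentile(P[:,2],97);T=P[P[:,2]>t-.004]
    print(i,s[i],'px',ce[i].round(),'box',P.min(0)[:2].round(3),P.max(0)[:2].round(3),'top z',t.round(4),'topc',((T.min(0)+T.max(0))/2).round(4),T.mean(0).round(4))
```

```text
1 [ 159   33  151   44 4414] px [235.  52.] box [ 0.781 -0.151] [0.868 0.19 ] top z 0.0518 topc [0.8573 0.0196 0.052 ] [0.857  0.0191 0.0511]
2 [102  44  39  40 698] px [125.  68.] box [0.764 0.242] [0.832 0.31 ] top z 0.0863 topc [0.7925 0.2719 0.086 ] [0.7839 0.2625 0.0858]
4 [374  48  45  42 630] px [397.  66.] box [ 0.75  -0.416] [ 0.852 -0.308] top z 0.0243 topc [ 0.8007 -0.3618  0.023 ] [ 0.8039 -0.3624  0.0222]
7 [ 485   52   27  279 3216] px [503. 157.] box [ 0.192 -0.651] [ 0.841 -0.591] top z 0.0551 topc [ 0.8243 -0.6193  0.0556] [ 0.8234 -0.6169  0.0556]
64 [   0   81   16  116 1545] px [  6. 141.] box [0.498 0.524] [0.759 0.561] top z 0.0539 topc [0.6288 0.5395 0.054 ] [0.6151 0.5378 0.0526]
72 [264 115  31  27 345] px [279. 125.] box [ 0.625 -0.118] [ 0.687 -0.049] top z 0.0529 topc [ 0.662  -0.0849  0.0516] [ 0.6621 -0.0845  0.0515]
73 [ 341  114   65  101 1976] px [375. 161.] box [ 0.457 -0.377] [ 0.689 -0.223] top z 0.0214 topc [ 0.573  -0.3003  0.0208] [ 0.57   -0.2997  0.0195]
74 [  81  117   88   88 1115]
[... 1853 characters left out ...]
142] px [253. 251.] box [ 0.364 -0.034] [ 0.39  -0.012] top z 0.0191 topc [ 0.3771 -0.0232  0.0179] [ 0.3768 -0.0231  0.0172]
292 [228 246  14  16 126] px [235. 253.] box [0.355 0.003] [0.388 0.032] top z 0.0197 topc [0.3729 0.0174 0.0179] [0.3724 0.0175 0.0176]
293 [237 259  13  17 146] px [243. 267.] box [ 0.326 -0.014] [0.359 0.012] top z 0.0292 topc [ 3.426e-01 -3.000e-04  2.800e-02] [ 0.3419 -0.0005  0.0269]
294 [221 266  15  14 134] px [228. 273.] box [0.315 0.016] [0.344 0.047] top z 0.0105 topc [0.3294 0.0319 0.0087] [0.3296 0.0316 0.0083]
295 [248 375  13   4  31] px [253. 377.] box [ 0.101 -0.038] [ 0.106 -0.012] top z 0.0114 topc [ 0.1035 -0.0253  0.0098] [ 0.1029 -0.0237  0.0093]
```
Top view: sample_three at salver (116,230), sample_two near tile tray (358,230). So foot_three -> salver, foot_two -> tile tray.

Top view: the Y-shaped dark sample (116,230) lies at the salver (125,160) and the straight one (358,230) at the tile tray (375,165). So foot_three (281,122) goes to the salver and foot_two (247,172) to the tray. The star is at (208,125), the collar at (287,220), the spare cross at (200,225) and the glass at (295,166). The ring at (195,171) is the lamp socket. The scene view agrees. Next I check positions against the scene camera and get the tray's yaw.

Run:
```python
from h import *
obj=dict(foot2=(.5524,-.009,.045,.02),foot3=(.662,-.0849,.045,.02),star=(.6567,.0757,.03,.03),collar=(.446,-.0968,.018,.04),salver=(.580,.268,.009,.115),glass=(.557,-.11,.05,.04))
C={}
for f in('top0','scene0'):
    p,d,c=load(f);uv,X=cloud(d,c);C[f]=X
    for k,(x,y,h,rr) in obj.items():
        P=X[(np.hypot(X[:,0]-x,X[:,1]-y)<rr)&(X[:,2]>h)]
        t=np.percentile(P[:,2],97);T=P[P[:,2]>t-.005]
        (cx,cy),R=cv2.minEnclosingCircle(T[:,:2].astype(np.float32))
        print(f,k,len(T),'top',t.round(4),'circ',round(cx,4),round(cy,4),'R',round(R,4),'mean',T.mean(0)[:2].round(4))
    m=(abs(X[:,0]-.573)<.14)&(abs(X[:,1]+.3)<.1)&(X[:,2]>.012)&(X[:,2]<.03)
    print(f,'tray',cv2.minAreaRect(X[m][:,:2].astype(np.float32)),np.percentile(X[m][:,2],97))
    for n,(x,y,rr) in dict(trayfloor=(.56,-.3,.03),salverfloor=(.58,.268,.07)).items():
        q=X[(np.hypot(X[:,0]-x,X[:,1]-y)<rr)]; print(n,np.median(q[:,2]).round(4))
```

```text
top0 foot2 80 top 0.0532 circ 0.5524 -0.0092 R 0.0108 mean [ 0.5521 -0.0091]
top0 foot3 75 top 0.0536 circ 0.662 -0.0849 R 0.0111 mean [ 0.6619 -0.0845]
top0 star 171 top 0.0393 circ 0.6558 0.0766 R 0.0203 mean [0.6559 0.0768]
top0 collar 299 top 0.0256 circ 0.4461 -0.0971 R 0.026 mean [ 0.4461 -0.0974]
top0 salver 659 top 0.0151 circ 0.5811 0.268 R 0.1022 mean [0.5838 0.2775]
top0 glass 150 top 0.067 circ 0.5568 -0.1105 R 0.0277 mean [ 0.5575 -0.1113]
top0 tray ((0.5542858242988586, -0.2965841293334961), (0.11722997575998306, 0.2531287968158722), 79.51856994628906) 0.0217712135606642
trayfloor 0.0059
salverfloor 0.0033
scene0 foot2 54 top 0.0558 circ 0.5514 -0.0095 R 0.0115 mean [ 0.5531 -0.0099]
scene0 foot3 82 top 0.0548 circ 0.661 -0.0842 R 0.0117 mean [ 0.6622 -0.0843]
scene0 star 96 top 0.0417 circ 0.656 0.0789 R 0.0197 mean [0.6565 0.0786]
scene0 collar 205 top 0.0276 circ 0.4464 -0.0973 R 0.0266 mean [ 0.4466 -0.098 ]
scene0 salver 297 top 0.0162 circ 0.581 0.2702 R 0.1027 mean [0.5729 0.2818]
scene0 glass 153 top 0.0685 circ 0.5566 -0.1105 R 0.029 mean [ 0.5563 -0.1099]
scene0 tray ((0.5542030930519104, -0.2951053977012634), (0.11517073214054108, 0.2530527710914612), 79.33097076416016) 0.022641076421207447
trayfloor 0.007
salverfloor 0.004
```

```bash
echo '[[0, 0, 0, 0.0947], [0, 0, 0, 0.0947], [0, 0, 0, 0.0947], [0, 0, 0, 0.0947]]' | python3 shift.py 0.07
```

```text
refused: ROWS must be one flat list, 4 numbers to a row, no inner brackets. Nothing was moved.
```

The call was refused and nothing moved: it wants one flat list, 4 numbers to a row, no inner brackets. Same move again in that form.

```bash
echo '[0, 0, 0, 0.0947, 0, 0, 0, 0.0947, 0, 0, 0, 0.0947, 0, 0, 0, 0.0947]' | python3 shift.py 0.07
for i in 1 2; do :; done
echo '[0.021, -0.0325, 0, 0, 0.021, -0.0325, 0, 0, 0.021, -0.0325, 0, 0, 0.021, -0.0325, 0, 0, 0.021, -0.0325, 0, 0]' | python3 shift.py
echo '[0.021, -0.0325, 0, 0, 0.021, -0.0325, 0, 0, 0.021, -0.0325, 0, 0, 0.021, -0.0325, 0, 0, 0.021, -0.0325, 0, 0]' | python3 shift.py
echo '[0.021, -0.0325, 0, 0, 0.021, -0.0325, 0, 0, 0, 0, 0.03, 0, 0, 0, 0.03, 0, 0, 0, 0, 0]' | python3 shift.py
python3 - <<'E'
from h import *
o=r.get_obs();print(o['tool_pos'],o['orientation'],o['joint_pos'])
p,d,c=snap('wrist','w1');uv,X=cloud(d,c);print((d>0).mean(),X.min(0),X.max(0))
for k,(x,y,h,rr) in dict(collar=(.446,-.0968,.018,.04)).items():
    P=X[(np.hypot(X[:,0]-x,X[:,1]-y)<rr)&(X[:,2]>h)&(X[:,2]<.05)]
    if len(P): print(k,len(P),np.percentile(P[:,2],97),cv2.minEnclosingCircle(P[:,:2].astype(np.float32)),P.mean(0))
for f in('top0','scene0'):
    p,d,c=load(f);uv,X=cloud(d,c)
    m=(abs(X[:,0]-.573)<.14)&(abs(X[:,1]+.3)<.1)&(X[:,2]>.0155)&(X[:,2]<.03)
    print(f,'tray',cv2.minAreaRect(X[m][:,:2].astype(np.float32)))
E
```

```text
t: 0.43
tool_pos: [0.1941, -0.4876, 0.1946]
orientation: [1.0, -0.002, -0.0, -0.0]
force: [1.6, -0.6, 0.2]
width: 0.0699
finger_force: 0.0
t: 0.85
tool_pos: [0.2996, -0.3236, 0.1947]
orientation: [1.0, -0.0, -0.0, -0.0]
force: [-0.0, -0.3, 0.7]
width: 0.0702
finger_force: 0.0
t: 1.27
tool_pos: [0.4046, -0.1609, 0.1949]
orientation: [1.0, -0.0, -0.0, 0.0]
force: [0.7, -0.7, -0.5]
width: 0.0701
finger_force: 0.0
t: 1.68
tool_pos: [0.4432, -0.0961, 0.1289]
orientation: [1.0, 0.001, -0.005, -0.002]
force: [-0.7, 0.1, -1.7]
width: 0.0697
finger_force: 0.0
[ 0.44316015 -0.09608067  0.12889024] [ 9.99984979e-01  8.41594212e-04 -5.19979661e-03 -1.51491836e-03] [-2.94876032e-01 -1.12527942e-01  1.69421262e+00 -1.32392856e-04
  1.57073918e+00  1.27423781e+00]
0.9959920247395834 [ 0.16721618 -0.41304122 -0.00419034] [0.59655073 0.23681777 0.25128433]
collar 1960 0.024127789318090495 ((0.4456481635570526, -0.09642056375741959), 0.025931181386113167) [ 0.44689773 -0.0964279   0.02263196]
top0 tray ((0.572075366973877, -0.29987525939941406), (0.11722997575998306, 0.21694600582122803), 79.51856994628906)
scene0 tray ((0.5539456605911255, -0.29506242275238037), (0.11499139666557312, 0.2527305781841278), 79.022216796875)
```

View pics/w1.png

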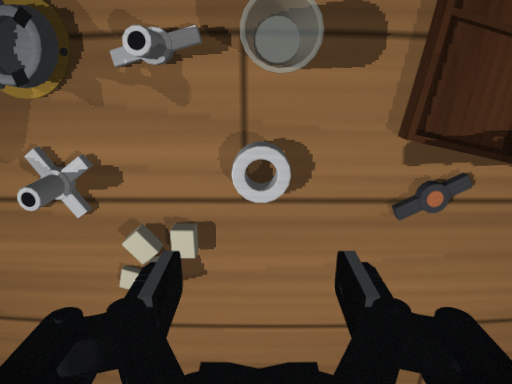

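Wrist view: collar at (261,172), with the glass, the bar foot and the samples clear of the fingers. It measures 24 mm high at (0.4457, -0.0965), which agrees with the top view. I let the arm settle, then descend.

```bash
echo '[0, 0, 0.03, 0, 0, 0, 0.03, 0, 0, 0, 0.03, 0, 0, 0, 0, 0, 0, 0, 0, 0]' | python3 shift.py
```

```text
t: 2.15
tool_pos: [0.4461, -0.0982, 0.0461]
orientation: [1.0, -0.0, -0.0, -0.0]
force: [0.3, -0.1, 0.3]
width: 0.07
finger_force: 0.0
```

```bash
echo '[0, -0.0017, 0.02, 0, 0, 0, 0.02, 0, 0, 0, 0.003, 0, 0, 0, 0, 0, 0, 0, 0, 0]' | python3 shift.py
echo '[0, 0, 0, 0, 0, 0, 0, 0, 0, 0, 0, 0, 0, 0, 0, 0, 0, 0, 0, 0]' | python3 shift.py 0.03
echo '[0, 0, -0.02, 0, 0, 0, -0.03, 0, 0, 0, -0.03, 0, 0, 0, -0.03, 0, 0, 0, 0, 0]' | python3 shift.py
```

```text
t: 2.57
tool_pos: [0.4477, -0.0967, 0.0047]
orientation: [1.0, -0.0, 0.002, 0.001]
force: [0.2, 0.3, 0.6]
width: 0.0701
finger_force: 0.0
t: 2.98
tool_pos: [0.4463, -0.0962, 0.0024]
orientation: [1.0, 0.0, 0.0, 0.0]
force: [0.7, -0.3, -0.7]
width: 0.03
finger_force: 0.0
t: 3.4
tool_pos: [0.4492, -0.097, 0.1187]
orientation: [1.0, 0.0, 0.005, 0.002]
force: [0.3, -0.1, 1.2]
width: 0.0301
finger_force: 0.0
```

```bash
echo '[0, 0, 0, 0, 0, 0, 0, 0]' | python3 shift.py 0.07
python3 - <<'E'
from h import *
p,d,c=snap('wrist','w2');uv,X=cloud(d,c)
P=X[(np.hypot(X[:,0]-.446,X[:,1]+.0968)<.05)&(X[:,2]>.018)&(X[:,2]<.05)]
print(r.get_obs()['tool_pos'],cv2.minEnclosingCircle(P[:,:2].astype(np.float32)),np.percentile(P[:,2],97))
t=(uv[:,1]<330)&(X[:,2]>.1)&(abs(X[:,0]-.446)<.06);print('lowest finger pts',np.percentile(X[t],[1,50,99],axis=0))
E
```

```text
t: 3.57
tool_pos: [0.4458, -0.096, 0.1113]
orientation: [1.0, 0.0, -0.001, -0.0]
force: [-0.7, 0.2, -1.1]
width: 0.0532
finger_force: 0.0
[ 0.44542104 -0.09585584  0.11069897] ((0.44552046060562134, -0.09648753702640533), 0.026048343628644943) 0.024130992189738697
lowest finger pts [[ 0.43681928 -0.15270539  0.1533194 ]
 [ 0.45722252 -0.07459592  0.19574495]
 [ 0.46291624 -0.03705562  0.21378634]]
```

View pics/w2.png

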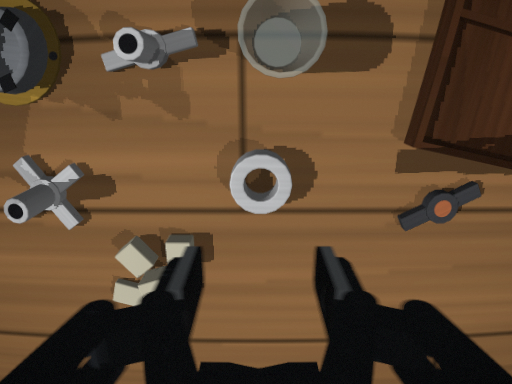

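The view shows the collar untouched at (261,183), and the fingers closed on nothing. So the tips stand higher than the TCP suggests. I measure where they really are.

Run:
```python
from h import *
o=r.get_obs();print(o['tool_pos'],o['width'])
for n in('scene','top','wrist'):
    p,d,c=snap(n,n+'2');uv,X=cloud(d,c)
    m=(abs(X[:,0]-.446)<.06)&(abs(X[:,1]+.096)<.08)&(X[:,2]>.075)&(X[:,2]<.25)
    P=X[m]; i=np.argsort(P[:,2]);print(n,m.sum(),'lowest',P[i[:200:20]].round(3).tolist(),uv[m][i[:100:30]].tolist())
p,d,c=load('scene2');cv2.imwrite('pics/scene2c.png',cv2.resize(p[90:250,120:300,::-1],None,fx=3,fy=3))
```

```text
[ 0.44542104 -0.09585584  0.11069897] 0.06089114683659758
scene 1440 lowest [[0.45, -0.064, 0.151], [0.446, -0.066, 0.158], [0.443, -0.065, 0.161], [0.439, -0.139, 0.164], [0.445, -0.138, 0.166], [0.459, -0.064, 0.169], [0.448, -0.14, 0.172], [0.45, -0.136, 0.173], [0.443, -0.14, 0.177], [0.444, -0.138, 0.178]] [[192, 149], [166, 159], [159, 156], [193, 144]]
top 0 lowest [] []
wrist 30064 lowest [[0.443, -0.06, 0.153], [0.446, -0.06, 0.154], [0.446, -0.13, 0.155], [0.448, -0.13, 0.155], [0.444, -0.13, 0.156], [0.439, -0.129, 0.156], [0.44, -0.06, 0.156], [0.449, -0.13, 0.157], [0.455, -0.13, 0.157], [0.457, -0.057, 0.157]] [[182, 272], [182, 280], [337, 265], [336, 284]]
```

View pics/scene2c.png

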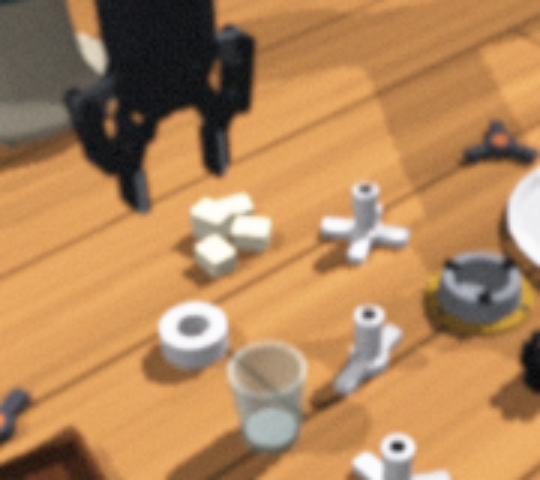

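Both cameras put the fingertips about 41 mm above the reported TCP (0.152 against 0.111 at a 60–70 mm opening). The xy position agrees. That also explains the miss, since the tips closed about 10 mm over the collar. From here I use the camera-measured tip height and watch the force.

```bash
echo '[0, 0, 0.03, 0, 0, 0, 0.03, 0, 0, 0, 0.03, 0, 0, 0, 0, 0, 0, 0, 0, 0]' | python3 shift.py 0.07
python3 - <<'E'
from h import *
o=r.get_obs();print(o['tool_pos'],o['width'],o['force'])
for n in('scene','wrist'):
    p,d,c=snap(n,n+'3');uv,X=cloud(d,c)
    m=(abs(X[:,0]-.446)<.05)&(np.hypot(X[:,0]-.446,X[:,1]+.0965)>.029)&(abs(X[:,1]+.096)<.06)&(X[:,2]>.03)&(X[:,2]<.2)
    P=X[m]; i=np.argsort(P[:,2]);print(n,m.sum(),'lowest',P[i[:200:20]].round(3).tolist())
E
```

```text
t: 4.18
tool_pos: [0.4448, -0.0957, 0.0208]
orientation: [1.0, -0.0, -0.002, -0.001]
force: [0.7, -0.7, 0.6]
width: 0.0701
finger_force: 0.0
[ 0.44481391 -0.09570184  0.02084478] 0.07006033815361055 [ 0.73234549 -0.65961661  0.58565207]
scene 1123 lowest [[0.438, -0.057, 0.065], [0.455, -0.136, 0.073], [0.455, -0.055, 0.076], [0.454, -0.057, 0.08], [0.441, -0.061, 0.083], [0.453, -0.05, 0.087], [0.451, -0.144, 0.09], [0.452, -0.144, 0.093], [0.438, -0.06, 0.096], [0.439, -0.061, 0.1]]
wrist 22236 lowest [[0.45, -0.06, 0.065], [0.44, -0.13, 0.066], [0.454, -0.13, 0.067], [0.444, -0.13, 0.067], [0.448, -0.13, 0.068], [0.452, -0.06, 0.068], [0.447, -0.06, 0.069], [0.446, -0.13, 0.069], [0.444, -0.13, 0.069], [0.457, -0.057, 0.07]]
```

```bash
echo '[0, 0, 0.02, 0, 0, 0, 0.02, 0, 0, 0, 0.01, 0, 0, 0, 0, 0, 0, 0, 0, 0]' | python3 shift.py
```

```text
t: 4.7
tool_pos: [0.4469, -0.0963, -0.0268]
orientation: [1.0, 0.0, 0.001, 0.0]
force: [-1.1, 0.3, 0.5]
width: 0.0697
finger_force: 0.0
```

```bash
echo '[0, 0, 0.003, 0, 0, 0, 0.003, 0, 0, 0, 0, 0, 0, 0, 0, 0]' | python3 shift.py
echo '[0, 0, 0, 0, 0, 0, 0, 0, 0, 0, 0, 0, 0, 0, 0, 0, 0, 0, 0, 0]' | python3 shift.py 0.03
```

```text
t: 5.03
tool_pos: [0.4464, -0.0962, -0.0336]
orientation: [1.0, 0.0, 0.0, 0.0]
force: [0.5, 0.7, 0.3]
width: 0.0697
finger_force: 0.0
t: 5.45
tool_pos: [0.4467, -0.0963, -0.0333]
orientation: [1.0, 0.0, 0.001, 0.0]
force: [-0.4, 0.8, 6.4]
width: 0.0492
finger_force: 63.0
```

Gripped (63 N, 49 mm). I lift and carry it to the near side of the salver, (0.533, 0.268).

```bash
echo '[0, 0, -0.01, 0, 0, 0, -0.03, 0, 0, 0, -0.03, 0, 0, 0, -0.03, 0, 0, 0, 0, 0]' | python3 shift.py
echo '[0.01, -0.0365, 0, 0, 0.01, -0.0365, 0, 0, 0.01, -0.0365, 0, 0, 0.01, -0.0365, 0, 0, 0.01, -0.0365, 0, 0]' | python3 shift.py
echo '[0.01, -0.0365, 0, 0, 0.01, -0.0365, 0, 0, 0.01, -0.0365, 0, 0, 0.006, -0.0365, 0, 0, 0, -0.0365, 0, 0]' | python3 shift.py
echo '[0, 0, 0, 0, 0, 0, 0, 0]' | python3 shift.py
python3 - <<'E'
from h import *
o=r.get_obs();print(o['tool_pos'],o['width'],o['finger_force'])
p,d,c=snap('scene','scene4');uv,X=cloud(d,c)
p,d,c=snap('wrist','w4')
E
```

```text
t: 5.87
tool_pos: [0.4493, -0.097, 0.0726]
orientation: [1.0, 0.0, 0.005, 0.001]
force: [0.4, 0.4, -0.3]
width: 0.0494
finger_force: 62.7
t: 6.28
tool_pos: [0.4959, 0.0881, 0.0659]
orientation: [1.0, -0.0, -0.0, 0.0]
force: [0.2, -0.0, -0.2]
width: 0.0493
finger_force: 62.7
t: 6.7
tool_pos: [0.5323, 0.2705, 0.0654]
orientation: [1.0, -0.0, -0.0, 0.0]
force: [1.1, 0.4, -1.7]
width: 0.0495
finger_force: 62.7
t: 6.87
tool_pos: [0.5313, 0.2703, 0.0652]
orientation: [1.0, 0.002, -0.001, 0.0]
force: [-0.0, -0.3, -1.3]
width: 0.049
finger_force: 62.8
[0.53127594 0.27034573 0.06517432] 0.0490355881131885 62.80223399866372
```

View pics/w4.png

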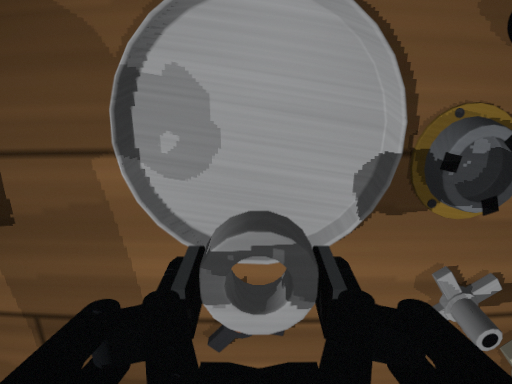

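The collar is held level and centred at (259,270), with the salver behind it. I lower it about 93 mm to the floor, 4 mm above the table, and release it.

```bash
echo '[0, 0.002, 0.03, 0, 0, 0, 0.03, 0, 0, 0, 0.025, 0, 0, 0, 0, 0, 0, 0, 0, 0]' | python3 shift.py
echo '[0, 0, 0.003, 0, 0, 0, 0.003, 0, 0, 0, 0, 0, 0, 0, 0, 0]' | python3 shift.py
```

```text
t: 7.38
tool_pos: [0.5314, 0.2652, -0.0197]
orientation: [1.0, -0.001, -0.001, 0.001]
force: [-0.9, -0.3, -0.5]
width: 0.0492
finger_force: 62.8
t: 7.72
tool_pos: [0.5328, 0.2671, -0.0238]
orientation: [1.0, -0.0, 0.001, -0.0]
force: [0.9, 0.7, -1.0]
width: 0.0491
finger_force: 62.8
```

```bash
echo '[0, 0, 0.003, 0, 0, 0, 0.0015, 0, 0, 0, 0, 0, 0, 0, 0, 0]' | python3 shift.py
echo '[0, 0, 0, 0, 0, 0, 0, 0, 0, 0, 0, 0, 0, 0, 0, 0]' | python3 shift.py 0.065
echo '[0, 0, -0.02, 0, 0, 0, -0.03, 0, 0, 0, -0.03, 0, 0, 0, 0, 0, 0, 0, 0, 0]' | python3 shift.py
```

```text
t: 8.05
tool_pos: [0.5324, 0.267, -0.0292]
orientation: [1.0, 0.0, 0.0, -0.0]
force: [-0.1, 0.1, 0.5]
width: 0.0491
finger_force: 63.0
t: 8.38
tool_pos: [0.5322, 0.2669, -0.0295]
orientation: [1.0, 0.0, 0.0, 0.0]
force: [0.2, 0.6, 0.3]
width: 0.065
finger_force: 0.0
t: 8.8
tool_pos: [0.5336, 0.2675, 0.0531]
orientation: [1.0, -0.0, 0.002, -0.001]
force: [0.7, -1.1, -0.7]
width: 0.065
finger_force: 0.0
```

```bash
echo '[0.0205, 0.0317, 0, 0, 0.0205, 0.0317, 0, 0, 0.0205, 0.0317, 0, 0, 0.0205, 0.0317, 0, 0, 0.0205, 0.0317, 0, 0]' | python3 shift.py 0.06
echo '[0.0205, 0.0317, 0, 0, 0, 0, 0, 0, 0, 0, 0, 0]' | python3 shift.py
python3 - <<'E'
from h import *
o=r.get_obs();print(o['tool_pos'],o['width'])
p,d,c=snap('wrist','w5');uv,X=cloud(d,c)
P=X[(np.hypot(X[:,0]-.656,X[:,1]-.077)<.03)&(X[:,2]>.03)&(X[:,2]<.05)]
print(cv2.minEnclosingCircle(P[:,:2].astype(np.float32)),np.percentile(P[:,2],97),P.mean(0))
p,d,c=snap('top','t5');uv,X=cloud(d,c)
P=X[(np.hypot(X[:,0]-.535,X[:,1]-.267)<.045)&(X[:,2]>.02)&(X[:,2]<.05)]
print('collar',cv2.minEnclosingCircle(P[:,:2].astype(np.float32)),np.percentile(P[:,2],97))
E
```

```text
t: 9.22
tool_pos: [0.6345, 0.1068, 0.0488]
orientation: [1.0, 0.0, -0.001, 0.0]
force: [0.3, 1.0, 0.7]
width: 0.0602
finger_force: 0.0
t: 9.47
tool_pos: [0.6549, 0.0745, 0.0484]
orientation: [1.0, -0.002, -0.001, 0.0]
force: [-0.1, 0.3, 0.1]
width: 0.0601
finger_force: 0.0
[0.65494713 0.07454258 0.04838337] 0.06005691658964978
((0.656367301940918, 0.08031919598579407), 0.020876258611679077) 0.03812581668199164 [0.65780241 0.08033663 0.03538669]
collar ((0.5321319103240967, 0.26550206542015076), 0.02703057788312435) 0.02957489702086125
```

View pics/w5.png

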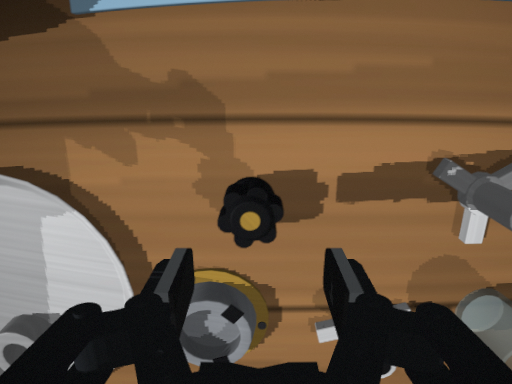

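Wrist view: star at (250,211), slightly left of the finger mid-line (259), with its lobes lined up left and right. The collar stands in the salver. The three cameras give the star's y as 0.077, 0.079 and 0.080, so I aim for 0.0785.

```bash
echo '[0.0015, -0.004, 0.03, 0, 0, 0, 0.03, 0, 0, 0, 0.018, 0, 0, 0, 0, 0, 0, 0, 0, 0]' | python3 shift.py
echo '[0, 0, 0, 0, 0, 0, 0, 0, 0, 0, 0, 0, 0, 0, 0, 0, 0, 0, 0, 0]' | python3 shift.py 0.02
echo '[0, 0, -0.01, 0, 0, 0, -0.03, 0, 0, 0, -0.03, 0, 0, 0, -0.03, 0, 0, 0, 0, 0]' | python3 shift.py
echo '[0, 0, 0, 0]' | python3 shift.py
```

```text
t: 9.98
tool_pos: [0.6553, 0.0819, -0.0284]
orientation: [1.0, 0.001, -0.001, 0.0]
force: [0.2, -0.2, 1.2]
width: 0.0598
finger_force: 0.0
t: 10.4
tool_pos: [0.6583, 0.0812, -0.0245]
orientation: [1.0, 0.0, 0.002, -0.0]
force: [0.1, 0.5, 6.6]
width: 0.0389
finger_force: 60.6
t: 10.82
tool_pos: [0.6604, 0.0809, 0.082]
orientation: [1.0, -0.0, 0.007, -0.0]
force: [1.3, 0.2, 1.2]
width: 0.039
finger_force: 60.3
t: 10.9
tool_pos: [0.6582, 0.0807, 0.0763]
orientation: [1.0, -0.0, 0.003, -0.0]
force: [-0.2, -0.5, -1.3]
width: 0.0388
finger_force: 60.3
```

Gripped. I carry it to the far compartment, (0.623, -0.309).

```bash
echo '[-0.0035, 0.039, 0, 0, -0.0035, 0.039, 0, 0, -0.0035, 0.039, 0, 0, -0.0035, 0.039, 0, 0, -0.0035, 0.039, 0, 0]' | python3 shift.py
echo '[-0.0035, 0.039, 0, 0, -0.0035, 0.039, 0, 0, -0.0035, 0.039, 0, 0, -0.0035, 0.039, 0, 0, -0.0035, 0.039, 0, 0]' | python3 shift.py
echo '[0, 0, 0, 0, 0, 0, 0, 0, 0, 0, 0, 0]' | python3 shift.py
python3 - <<'E'
from h import *
p,d,c=snap('wrist','w6');uv,X=cloud(d,c);snap('scene','s6')
m=(X[:,2]>.014)&(X[:,2]<.024)&(abs(X[:,0]-.572)<.14)&(abs(X[:,1]+.3)<.1)
print(r.get_obs()['tool_pos'],m.sum(),cv2.minAreaRect(X[m][:,:2].astype(np.float32)))
P=X[(X[:,2]>.06)&(abs(X[:,0]-.623)<.03)&(abs(X[:,1]+.309)<.015)];print('star',len(P),np.percentile(P,[2,50,98],axis=0).round(3))
E
```

```text
t: 11.32
tool_pos: [0.6379, -0.1159, 0.0712]
orientation: [1.0, 0.0, -0.001, -0.0]
force: [1.2, 0.3, -1.0]
width: 0.0388
finger_force: 60.4
t: 11.73
tool_pos: [0.6204, -0.3108, 0.0712]
orientation: [1.0, -0.0, -0.001, -0.001]
force: [1.2, 0.1, -0.9]
width: 0.0393
finger_force: 60.4
t: 11.98
tool_pos: [0.6211, -0.3088, 0.0713]
orientation: [1.0, -0.0, -0.001, -0.001]
force: [0.0, 0.2, -0.2]
width: 0.0388
finger_force: 60.5
[ 0.62179896 -0.30776279  0.07204059] 5442 ((0.572827935218811, -0.29762598872184753), (0.11558333039283752, 0.2135394662618637), 79.05120849609375)
star 9684 [[ 0.604 -0.323  0.099]
 [ 0.631 -0.309  0.132]
 [ 0.639 -0.295  0.191]]
```

View pics/w6.png

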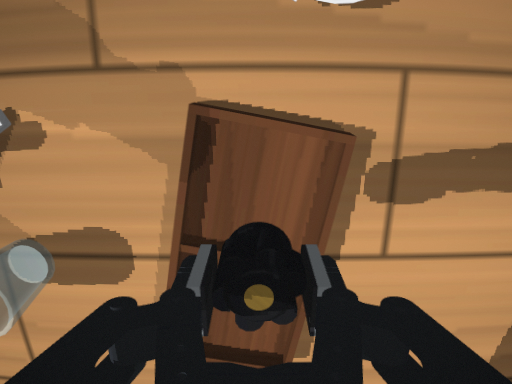

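The star is held upright at (259,285), over the far compartment. The tray centre is confirmed within 3 mm. I lower about 88 mm.

```bash
echo '[0.0015, 0, 0.03, 0, 0, 0, 0.03, 0, 0, 0, 0.02, 0, 0, 0, 0, 0, 0, 0, 0, 0]' | python3 shift.py
echo '[0, 0, 0.003, 0, 0, 0, 0.003, 0, 0, 0, 0.002, 0, 0, 0, 0, 0, 0, 0, 0, 0]' | python3 shift.py
```

```text
t: 12.5
tool_pos: [0.6228, -0.3077, -0.0084]
orientation: [1.0, 0.001, -0.001, -0.001]
force: [0.5, 1.0, 0.1]
width: 0.0389
finger_force: 60.4
t: 12.92
tool_pos: [0.6234, -0.3094, -0.0148]
orientation: [1.0, 0.0, 0.0, 0.0]
force: [0.6, -0.0, -0.3]
width: 0.039
finger_force: 60.4
```

```bash
echo '[0, 0, 0.003, 0, 0, 0, 0, 0, 0, 0, 0, 0]' | python3 shift.py
```

```text
t: 13.17
tool_pos: [0.6232, -0.3094, -0.0184]
orientation: [1.0, -0.0, 0.0, 0.0]
force: [-0.1, -0.7, -0.4]
width: 0.039
finger_force: 60.6
```

```bash
echo '[0, 0, 0, 0, 0, 0, 0, 0, 0, 0, 0, 0]' | python3 shift.py 0.055
echo '[0, 0, -0.02, 0, 0, 0, -0.03, 0, 0, 0, -0.03, 0, 0, 0, -0.02, 0, 0, 0, 0, 0]' | python3 shift.py
echo '[-0.0089, -0.0374, 0, 0, -0.0089, -0.0374, 0, 0, -0.0089, -0.0374, 0, 0, -0.0089, -0.0374, 0, 0, -0.0089, -0.0374, 0, 0]' | python3 shift.py
echo '[-0.0089, -0.0374, 0, 0, -0.0089, -0.0374, 0, 0, -0.0089, -0.0374, 0, 0, 0, 0, 0, 0, 0, 0, 0, 0]' | python3 shift.py
python3 - <<'E'
from h import *
print(r.get_obs()['tool_pos'])
p,d,c=snap('wrist','w7');uv,X=cloud(d,c)
P=X[(np.hypot(X[:,0]-.5524,X[:,1]+.009)<.03)&(X[:,2]>.047)&(X[:,2]<.06)]
print(cv2.minEnclosingCircle(P[:,:2].astype(np.float32)),np.percentile(P[:,2],97),P.mean(0))
p,d,c=snap('top','t7');uv,X=cloud(d,c)
P=X[(np.hypot(X[:,0]-.623,X[:,1]+.309)<.035)&(X[:,2]>.035)&(X[:,2]<.06)]
print('star',len(P),cv2.minEnclosingCircle(P[:,:2].astype(np.float32)),np.percentile(P[:,2],97))
E
```

```text
t: 13.42
tool_pos: [0.6232, -0.3093, -0.0183]
orientation: [1.0, 0.0, 0.0, 0.0]
force: [-0.5, -0.4, -0.1]
width: 0.0551
finger_force: 0.0
t: 13.83
tool_pos: [0.6257, -0.3107, 0.0888]
orientation: [1.0, 0.0, 0.005, 0.003]
force: [0.5, 0.2, 0.8]
width: 0.0547
finger_force: 0.0
t: 14.25
tool_pos: [0.5777, -0.1207, 0.081]
orientation: [1.0, -0.0, -0.0, -0.0]
force: [0.7, 0.8, 0.5]
width: 0.0549
finger_force: 0.0
t: 14.67
tool_pos: [0.5515, -0.0084, 0.0814]
orientation: [1.0, 0.002, -0.0, 0.0]
force: [-0.2, -0.1, -0.4]
width: 0.0551
finger_force: 0.0
[ 0.55152719 -0.00837647  0.08138154]
((0.552280068397522, -0.008259939961135387), 0.011034789495170116) 0.05215069294922184 [ 0.55315172 -0.00823796  0.05080145]
star 233 ((0.6216877698898315, -0.30966538190841675), 0.0215077493339777) 0.04613760880587728
```

View pics/w7.png

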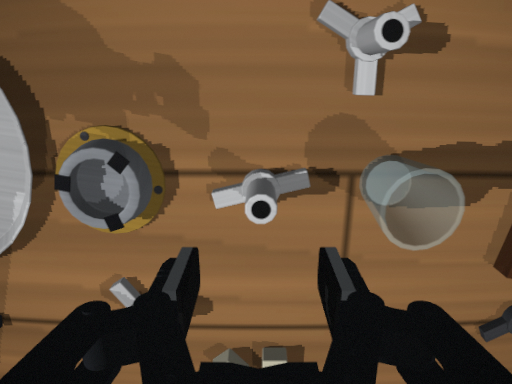

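Wrist view: the foot_two stem top at (261,210) is centred between the fingers, with the glass at (412,200) well clear. The star's top is at 0.046, so it is seated in the tray. I descend on the stem.

```bash
echo '[0.001, 0.001, 0.03, 0, 0, 0, 0.03, 0, 0, 0, 0.019, 0, 0, 0, 0, 0, 0, 0, 0, 0]' | python3 shift.py 0.05
echo '[0, 0, 0, 0, 0, 0, 0, 0, 0, 0, 0, 0, 0, 0, 0, 0, 0, 0, 0, 0]' | python3 shift.py 0.005
echo '[0, 0, -0.01, 0, 0, 0, -0.03, 0, 0, 0, -0.03, 0, 0, 0, -0.03, 0, 0, 0, 0, 0]' | python3 shift.py
echo '[0, 0, 0, 0]' | python3 shift.py
```

```text
t: 15.18
tool_pos: [0.5525, -0.0123, 0.0019]
orientation: [1.0, -0.001, -0.001, 0.0]
force: [-0.5, 0.3, 0.2]
width: 0.0498
finger_force: 0.0
t: 15.6
tool_pos: [0.5547, -0.0116, 0.0049]
orientation: [1.0, -0.0, 0.002, 0.0]
force: [0.9, -2.4, 6.6]
width: 0.0191
finger_force: 58.5
t: 16.02
tool_pos: [0.5562, -0.0112, 0.1106]
orientation: [1.0, 0.0, 0.006, 0.0]
force: [0.5, -0.3, -0.6]
width: 0.0191
finger_force: 58.7
t: 16.1
tool_pos: [0.5542, -0.0111, 0.1054]
orientation: [1.0, 0.0, 0.002, 0.0]
force: [-0.5, 0.2, -1.5]
width: 0.0192
finger_force: 58.7
```

```bash
echo '[-0.0046, 0.0398, 0, 0, -0.0046, 0.0398, 0, 0, -0.0046, 0.0398, 0, 0, -0.0046, 0.0398, 0, 0, -0.0046, 0.0398, 0, 0]' | python3 shift.py
echo '[-0.0046, 0.0398, 0, 0, -0.0046, 0.0398, 0, 0, 0, 0, 0, 0, 0, 0, 0, 0, 0, 0, 0, 0]' | python3 shift.py
python3 - <<'E'
from h import *
print(r.get_obs()['tool_pos'])
p,d,c=snap('wrist','w8')
E
```

```text
t: 16.52
tool_pos: [0.5286, -0.2113, 0.101]
orientation: [1.0, 0.0, -0.001, -0.001]
force: [0.2, 0.5, -0.1]
width: 0.0189
finger_force: 58.8
t: 16.93
tool_pos: [0.5201, -0.289, 0.1012]
orientation: [1.0, -0.0, -0.001, -0.001]
force: [-0.3, 0.7, -1.2]
width: 0.0187
finger_force: 58.9
[ 0.52011618 -0.28904488  0.10117702]
```

View pics/w8.png

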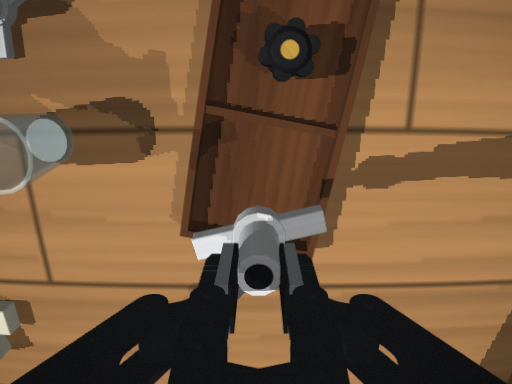

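The star stands at (290,50). Foot_two hangs level, over the near compartment. I lower it about 90 mm.

```bash
echo '[0.001, 0, 0.03, 0, 0, 0, 0.03, 0, 0, 0, 0.022, 0, 0, 0, 0, 0, 0, 0, 0, 0]' | python3 shift.py
echo '[0, 0, 0.003, 0, 0, 0, 0.003, 0, 0, 0, 0, 0, 0, 0, 0, 0, 0, 0, 0, 0]' | python3 shift.py
```

```text
t: 17.4
tool_pos: [0.5214, -0.288, 0.0197]
orientation: [1.0, 0.001, -0.001, -0.001]
force: [-0.0, 0.6, 0.5]
width: 0.0184
finger_force: 58.9
t: 17.82
tool_pos: [0.5221, -0.2899, 0.0154]
orientation: [1.0, -0.0, 0.0, 0.0]
force: [0.6, 0.0, -1.0]
width: 0.0188
finger_force: 58.9
```

```bash
echo '[0, 0, 0.003, 0, 0, 0, 0.001, 0, 0, 0, 0, 0, 0, 0, 0, 0]' | python3 shift.py
```

```text
t: 18.15
tool_pos: [0.5219, -0.2899, 0.011]
orientation: [1.0, -0.0, 0.0, 0.0]
force: [-0.6, 0.0, 2.9]
width: 0.0189
finger_force: 59.3
```

Seated, with light contact (2.9 N). I release it and go on to foot_three.

```bash
echo '[0, 0, 0, 0, 0, 0, 0, 0, 0, 0, 0, 0]' | python3 shift.py 0.05
echo '[0, 0, -0.015, 0, 0, 0, -0.03, 0, 0, 0, -0.03, 0, 0, 0, 0, 0, 0, 0, 0, 0]' | python3 shift.py
echo '[0.0233, -0.0342, 0, 0, 0.0233, -0.0342, 0, 0, 0.0233, -0.0342, 0, 0, 0.0233, -0.0342, 0, 0, 0.0233, -0.0342, 0, 0]' | python3 shift.py
echo '[0.0233, -0.0342, 0, 0, 0, 0, 0, 0, 0, 0, 0, 0, 0, 0, 0, 0]' | python3 shift.py
python3 - <<'E'
from h import *
print(r.get_obs()['tool_pos'])
p,d,c=snap('wrist','w9');uv,X=cloud(d,c)
P=X[(np.hypot(X[:,0]-.662,X[:,1]+.0845)<.03)&(X[:,2]>.047)&(X[:,2]<.06)]
print(cv2.minEnclosingCircle(P[:,:2].astype(np.float32)),np.percentile(P[:,2],97),P.mean(0))
p,d,c=snap('top','t9');uv,X=cloud(d,c)
P=X[(np.hypot(X[:,0]-.522,X[:,1]+.29)<.035)&(X[:,2]>.05)&(X[:,2]<.08)]
print('foot2',len(P),cv2.minEnclosingCircle(P[:,:2].astype(np.float32)),np.percentile(P[:,2],97))
E
```

```text
t: 18.4
tool_pos: [0.5217, -0.2897, 0.0104]
orientation: [1.0, -0.0, -0.0, -0.0]
force: [0.0, -1.3, 0.1]
width: 0.0502
finger_force: 0.0
t: 18.82
tool_pos: [0.5229, -0.2904, 0.088]
orientation: [1.0, -0.0, 0.002, 0.001]
force: [1.6, -0.3, -0.8]
width: 0.0496
finger_force: 0.0
t: 19.23
tool_pos: [0.6383, -0.1168, 0.0838]
orientation: [1.0, -0.0, -0.001, -0.0]
force: [0.7, -0.5, -0.1]
width: 0.0503
finger_force: 0.0
t: 19.57
tool_pos: [0.6608, -0.0846, 0.0839]
orientation: [1.0, 0.0, -0.001, 0.0]
force: [0.2, 0.0, -0.2]
width: 0.0497
finger_force: 0.0
[ 0.66078701 -0.08457882  0.08388359]
((0.662182629108429, -0.08319465070962906), 0.010948042385280132) 0.05208882172774116 [ 0.66288072 -0.08309632  0.05080952]
foot2 86 ((0.5206685662269592, -0.2892644703388214), 0.01137050986289978) 0.05975517090227567
```

```bash
echo '[0.001, 0, 0.03, 0, 0, 0, 0.03, 0, 0, 0, 0.022, 0, 0, 0, 0, 0, 0, 0, 0, 0]' | python3 shift.py
echo '[0, 0, 0, 0, 0, 0, 0, 0, 0, 0, 0, 0, 0, 0, 0, 0, 0, 0, 0, 0]' | python3 shift.py 0.005
echo '[0, 0, -0.01, 0, 0, 0, -0.03, 0, 0, 0, -0.03, 0, 0, 0, -0.03, 0, 0, 0, 0, 0]' | python3 shift.py
echo '[0, 0, 0, 0, 0, 0, 0, 0]' | python3 shift.py
```

```text
t: 20.08
tool_pos: [0.6613, -0.0855, 0.0027]
orientation: [1.0, -0.001, -0.001, -0.0]
force: [0.1, 0.5, 1.4]
width: 0.0502
finger_force: 0.0
t: 20.5
tool_pos: [0.6642, -0.0849, 0.0065]
orientation: [1.0, 0.0, 0.002, 0.001]
force: [0.7, -0.2, 6.2]
width: 0.0188
finger_force: 58.6
t: 20.92
tool_pos: [0.6658, -0.0851, 0.1128]
orientation: [1.0, 0.0, 0.006, 0.001]
force: [-0.0, 0.5, 1.0]
width: 0.0194
finger_force: 58.9
t: 21.08
tool_pos: [0.6621, -0.0844, 0.103]
orientation: [1.0, 0.0, -0.001, -0.0]
force: [-1.2, 0.2, -2.6]
width: 0.0188
finger_force: 58.9
```

```bash
echo '[-0.0044, -0.0393, 0, 0, -0.0044, -0.0393, 0, 0, -0.0044, -0.0393, 0, 0, -0.0044, -0.0393, 0, 0, -0.0044, -0.0393, 0, 0]' | python3 shift.py
echo '[-0.0044, -0.0393, 0, 0, -0.0044, -0.0393, 0, 0, -0.0044, -0.0393, 0, 0, -0.0044, -0.0393, 0, 0, 0, 0, 0, 0]' | python3 shift.py
echo '[0, 0, 0.03, 0, 0, 0, 0.03, 0, 0, 0, 0, 0, 0, 0, 0, 0]' | python3 shift.py
python3 - <<'E'
from h import *
print(r.get_obs()['tool_pos']);snap('wrist','w10')
E
```

```text
t: 21.5
tool_pos: [0.6389, 0.1136, 0.1012]
orientation: [1.0, -0.0, -0.002, 0.0]
force: [0.5, -0.1, -1.1]
width: 0.0186
finger_force: 59.0
t: 21.92
tool_pos: [0.6197, 0.2763, 0.1008]
orientation: [1.0, 0.004, -0.002, -0.001]
force: [-0.3, 0.0, -0.9]
width: 0.019
finger_force: 59.1
t: 22.25
tool_pos: [0.6207, 0.2683, 0.0399]
orientation: [1.0, -0.0, -0.004, 0.001]
force: [-0.6, 0.2, -0.6]
width: 0.0187
finger_force: 59.1
[0.62070658 0.26827803 0.03987318]
```

View pics/w10.png

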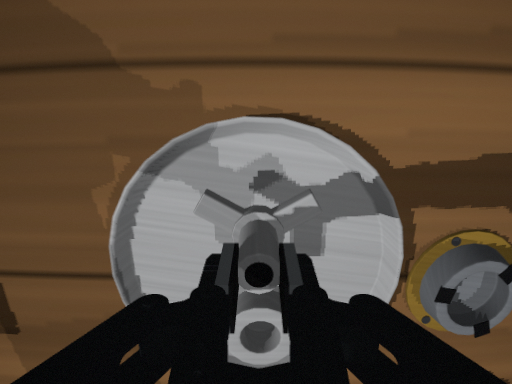

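Foot_three hangs level at the centre of the picture. The collar shows at (260,338), beyond its rear lug, with a computed gap of about 25 mm. I lower it the rest of the way.

```bash
echo '[0, 0, 0.012, 0, 0, 0, 0.01, 0, 0, 0, 0, 0, 0, 0, 0, 0, 0, 0, 0, 0]' | python3 shift.py
echo '[0, 0, 0.003, 0, 0, 0, 0.001, 0, 0, 0, 0, 0, 0, 0, 0, 0]' | python3 shift.py
```

```text
t: 22.72
tool_pos: [0.6232, 0.2692, 0.022]
orientation: [1.0, -0.0, 0.0, -0.0]
force: [0.8, 0.2, -1.2]
width: 0.0188
finger_force: 59.1
t: 23.05
tool_pos: [0.623, 0.2692, 0.0176]
orientation: [1.0, 0.0, 0.0, 0.0]
force: [0.4, 0.1, -2.3]
width: 0.019
finger_force: 59.1
```

```bash
echo '[0, 0, 0.003, 0, 0, 0, 0.002, 0, 0, 0, 0.001, 0, 0, 0, 0, 0, 0, 0, 0, 0]' | python3 shift.py
```

```text
t: 23.47
tool_pos: [0.6229, 0.2692, 0.0114]
orientation: [1.0, 0.0, -0.0, 0.0]
force: [0.7, -0.5, -1.1]
width: 0.0185
finger_force: 59.2
```

```bash
echo '[0, 0, 0.001, 0, 0, 0, 0, 0, 0, 0, 0, 0]' | python3 shift.py
echo '[0, 0, 0, 0, 0, 0, 0, 0, 0, 0, 0, 0, 0, 0, 0, 0]' | python3 shift.py 0.05
echo '[0, 0, -0.015, 0, 0, 0, -0.03, 0, 0, 0, -0.03, 0, 0, 0, -0.03, 0, 0, 0, 0, 0]' | python3 shift.py
echo '[-0.03, 0.03, 0, 0, -0.03, 0.03, 0, 0, -0.03, 0.03, 0, 0, -0.03, 0.03, 0, 0, -0.03, 0.03, 0, 0]' | python3 shift.py
echo '[-0.03, 0.03, 0, 0, -0.02, 0.03, 0, 0, 0, 0.03, 0, 0, 0, 0, 0, 0, 0, 0, 0, 0]' | python3 shift.py
python3 - <<'E'
from h import *
p0,d0,c0=load('top0');U,X0=cloud(d0,c0)
p,d,c=snap('top','t11');uv,X=cloud(d,c)
for k,(x,y,rr,h) in dict(foot3=(.623,.269,.03,.04),collar=(.532,.267,.035,.02),foot2=(.522,-.29,.03,.045),star=(.622,-.309,.03,.035),glass=(.557,-.11,.04,.05),foot4=(.433,.0945,.03,.045),s3=(.4245,.277,.05,.008),s2=(.422,-.261,.05,.008)).items():
    for XX in(X0,X):
        P=XX[(np.hypot(XX[:,0]-x,XX[:,1]-y)<rr)&(XX[:,2]>h)&(XX[:,2]<.1)]
        print(k,len(P),P.mean(0).round(4) if len(P) else '',np.percentile(P[:,2],97).round(4) if len(P) else '')
cv2.imwrite('pics/t11b.png',cv2.resize(p[90:260,60:440,::-1],None,fx=2,fy=2))
E
```

```text
t: 23.72
tool_pos: [0.6231, 0.2693, 0.0108]
orientation: [1.0, 0.0, 0.0, -0.0]
force: [0.1, 1.0, 0.0]
width: 0.0189
finger_force: 59.3
t: 24.05
tool_pos: [0.6231, 0.2692, 0.0107]
orientation: [1.0, -0.0, 0.0, 0.0]
force: [0.3, 1.3, 0.1]
width: 0.0497
finger_force: 0.0
t: 24.47
tool_pos: [0.626, 0.2703, 0.1243]
orientation: [1.0, 0.0, 0.006, -0.002]
force: [0.1, 0.0, 2.2]
width: 0.0502
finger_force: 0.0
t: 24.88
tool_pos: [0.4741, 0.1208, 0.1152]
orientation: [1.0, 0.0, 0.0, 0.0]
force: [0.6, -0.4, 1.5]
width: 0.0501
finger_force: 0.0
t: 25.3
tool_pos: [0.4263, 0.0314, 0.116]
orientation: [1.0, -0.001, 0.001, 0.0]
force: [0.9, 0.5, 0.4]
width: 0.0499
finger_force: 0.0
foot3 0  
foot3 101 [0.6217 0.2668 0.0532] 0.0569
collar 0  
collar 338 [0.5321 0.2647 0.0268] 0.0297
foot2 0  
foot2 96 [ 0.5193 -0.2879  0.0558] 0.0602
star 0  
star 235 [ 0.6211 -0.3085  0.0417] 0.0458
glass 208 [ 0.5598 -0.1125  0.0626] 0.067
glass 210 [ 0.5597 -0.1125  0.0626] 0.0672
foot4 85 [0.4333 0.0942 0.0513] 0.0536
foot4 0  
s3 295 [0.4214 0.2819 0.0104] 0.0131
s3 305 [0.4218 0.2823 0.0104] 0.0134
s2 274 [ 0.4259 -0.262   0.0113] 0.0189
s2 260 [ 0.4259 -0.2614  0.0115] 0.02
```

View pics/t11b.png

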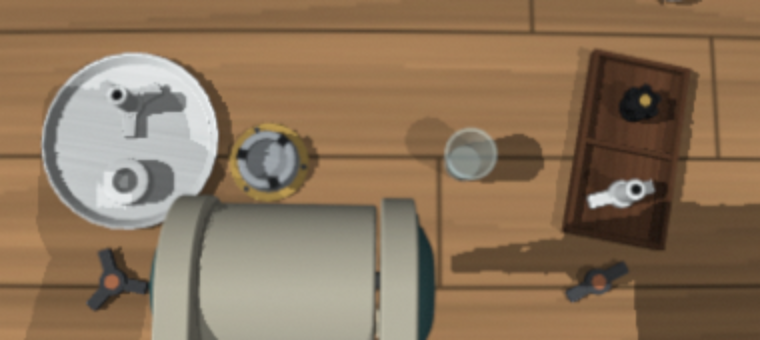

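The picture shows foot_three (118,95) and the collar (125,182) in the salver, and the star (640,103) and foot_two (635,190) in the tray. All are upright and released. The glass and the samples have not moved. The spare foot is hidden under the arm, which passed well above it.

```bash
python3 -c "
from cell import r
print(r.job_done())"
```

```text
the job is handed in; nothing more can be done
None
```

The job is handed in at about 25 s: foot_two and the star knob stand in the tile tray and foot_three and the collar in the salver; samples and glass had not moved, the spare foot was hidden under the arm in the last picture, and no verdict was returned.

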